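# Wind the pod box and hold its drawer out at the clip

### The job

Wind the butterfly key on top of the pod box clockwise with the drawer still shut (it takes several partial turns), until the little white follower in the slot is level with the raised full mark or past it. Then draw the spring-return drawer out (it has an upright grip block) until its pointer lines up with the index clip on the rail, and keep it there: finish while still holding the drawer at the clip, so that I can take a tablet out. Leave the index clip, jar, jug and brush where they are.

Things in the scene. Friction and masses are not known exactly. Their poses are not given: they have to be found in the camera images.
- pod_box: White plastic box with a flat lid and a snap latch on its left side, 160 (x) x 150 (y) x 80 mm high, screwed to the sill. Origin: centre of its underside. Its x axis points from the drawer side to the back (the drawer comes out along -x), y to its left, z up.
- key_grip (a point): Centre of the wings of the steel butterfly key on the lid, 10 mm behind the middle of the box and 111 mm above the sill. The wings are an upright plate 60 mm long (along this point's x axis, which turns with the key), 9 mm thick (y) and 30 mm high (15 mm above and below this point), on a stem of 12 mm diameter; below the wings there are 16 mm free down to the lid.
- key (a joint): Turn of the key, rad: grows clockwise seen from above, starts between 0 and 0.7, end stop at 3.6. At 3.0 the follower is level with the full mark. At 0 the wings lie along the box's x axis. A brake inside keeps what has been wound when the key is let go (turning it takes about 0.15 to 0.25 N m).
- follower_tip (a point): Left end of the white follower, a bar 6 mm (x) x 12 mm (y), 5 mm proud of the lid, in the black slot on the lid left of the key. It runs towards the back of the box (+x), 14 mm per rad of key.
- full_mark (a point): Inner end of the full mark, a fixed dark steel rib 6 mm (x) x 10 mm (y), 5 mm proud of the lid, just left of the slot. Level means the same x in the box's frame.
- drawer_grip (a point): Grip point of the drawer: on the middle of its upright plastic grip block, 18 mm (x) x 24 mm (y), which stands free in front of the box from 26 to 72 mm above the sill; this point is 58 mm above the sill, 14 mm below the block's top. Axes as the box's. The block's centre is 42 mm in front of the drawer's front panel (90 mm wide, top 60 mm above the sill), joined to it by a stem 14 mm wide.
- drawer (a joint): How far the drawer is drawn out along the box's -x, m: 0 shut, end stop 0.080. A spring pulls it shut: 5 N at 0, 13 N at 0.080; it slides level and straight.
- pointer (a point): Tip of the drawer's pointer: a dark steel bar 6 mm (x) sticking out 14 mm on the right (-y) of the drawer's front panel, its top 24 mm above the sill. It moves with the drawer.
- clip_mark (a point): Tip of the dark bar, 6 mm (x) x 18 mm (y), its top 24 mm above the sill, on the small aluminium index clip that sits on a low rail in front of the box, on the drawer's right. It was set beforehand, 30 to 58 mm in front of the shut drawer's pointer, and is not to be shifted (it slides under about 4 N). Lined up means that pointer and clip_mark have the same x in the box's frame.
- jar: Amber glass jar, 68 mm across, 110 mm high, loose, near one side of the box. Origin: centre of its underside.
- jug: Red plastic measuring jug, 84 mm across and 110 mm high, with a handle at its +y, loose, near one side of the box. Origin: centre of its underside.
- brush: Bamboo scrub brush, 150 x 45 x 34 mm, lying on its bristles to the right of the drawer, loose. Origin: centre of its underside, long axis x.
Not all that is in view belongs to the job. Several things look just like the jug: the one meant starts farthest to the robot's left. Several things look just like the brush: the one meant starts nearest to the robot's base.

How it is judged:
On the way:
1. the key is wound until the follower is level with the full mark or past it, the drawer still shut (value of joint key above 2.7 rad and value of joint drawer below 0.01 m), for 0.2 s.
At the end, for the whole second after the job is handed in: The key is at 2.7 rad or more (follower at the full mark, less 4 mm at most), the drawer's pointer is within 5 mm of the index clip and at rest, and the gripper's fingers hold it there (over 2 N between fingers and drawer, neither jar, jug nor brush pressing on it) (value of joint key above 2.7 rad and x of pointer in the frame of clip_mark between -0.005 and 0.005 m and velocity of joint drawer between -0.01 and 0.01 m/s and contact force between the fingers and drawer above 2 N and contact force between each of jar, jug, brush and drawer below 0.2 N); the arm keeps its last pose, push and grip.
It fails at once if the index clip is shifted by more than 3 mm (distance of clip_mark from where it was at the start of the episode above 0.003 m).
It fails at once if the jar, jug or brush is moved by more than 20 mm (distance of any of jar, jug, brush from where it was at the start of the episode above 0.02 m).
It also fails if it takes over 58 s, if anything falls off the work surface, if the arm or the gripper's body presses on something with over 40 N, if the wrist force passes 120 N, or if a joint passes its speed limit or range.

### The arm

A 6-joint arm with a two-finger parallel gripper is mounted at the origin on the work surface. World frame = base frame: x ahead of the robot, y to its left, z up, the work surface at z = 0. Lengths are in m, angles in rad, forces in N, time in s.
With the tool pointing down it reaches from about 0.35 to 0.725 m from the base axis. Payload 6 kg.
Tool frame: the origin (TCP) lies midway between the tips of the shut fingers; the grasp point (between the pads) lies 19 mm behind it; z points along the fingers, y is the line along which they close (so a half turn about z gives the same grasp; the last joint's range is limited). The gripper opens to 85 mm and grips with 20 to 120 N. Pads are 22 mm wide; open, the fingers measure 114 mm over their backs; the gripper's body (76 mm by 85 mm) begins 54 mm behind the grasp point. The pads swing forward as they close: fully open they stand 13 mm farther back than shut.
Start: joints at [-0.871, 0.04, 0.085, 0, -1.615, -0.334], TCP at [0.215, -0.56, 0.231] pointing down, gripper open.
Joint ranges: [-2.56, 2.56], [-1.29, 2.01], [-1.08, 1.49], [-3.29, 1.98], [-2.81, -0.18], [-2.99, 2.99]. Speed limits (rad/s): [2.57, 2.57, 3.01, 3.14, 3.14, 3.14].

### API

Orientations are given as a 3x3 rotation matrix whose columns are the frame's x, y, z axes.
In Python, from plant import movep, move_straight, move_joints, command_gripper, dwell, ik, read_state, get_image, calibration, PlanningError, sign_off gives the robot as it stands. Calls block until the motion is done:
- movep(position, orientation): joint-space move of the TCP to a pose.
- move_straight(position, rate=0.15, rotation=None): straight line of the TCP; rotation=None keeps the orientation; rate is the mean speed in m/s.
- move_joints(angles): joint-space move.
- command_gripper(opening, grip_force=None): finger opening in m; grip_force is the grip in N (None keeps the last); returns when the fingers have stopped.
- dwell(seconds).
- ik(position, orientation): joint angles nearest the present ones, or None.
- read_state(): the state.
- get_image(name): name is "scene" or "side" or "wrist"; returns (picture, depth): 384x512x3 uint8, red, green, blue; 384x512 float32, m along the optical axis (not along the pixel's ray), 0 where there is no reading.
- calibration(name): a dict with "fx", "fy", "cx", "cy" (pixels), "camera_from_world" (4x4, takes a point from world to camera coordinates); the wrist camera has in their place "mount" (4x4, takes a point from camera to tool coordinates, whose origin is the TCP and whose axes are the flange's). Camera axes: x right, y down, z forward; pixel columns grow to the right and rows downward; lengths in m; the calibration is good to about 2 mm. A picture is of the moment at which its call begins: read the wrist's pose just before it. calibration takes no time and is no camera call.
A pose or a line that the arm cannot do raises PlanningError and nothing moves.
- sign_off(): hands the job in; it is judged then, once.
The state is a dict: "time_s": time; "qpos": joint angles; "joint_velocities": joint speeds; "joint_efforts": joint torques, N m; "tcp_pos": TCP position; "ee_rot": TCP orientation; "contact_force": force on the tool from outside, world axes, zero at the start; "ft_torque": the same for the moment, N m; "finger_gap": finger opening in m; "gripper_force": force on a finger pad.
Only numpy, scipy, OpenCV 4.12 (cv2) and the standard library are available. Lean on these libraries where they do the work, as an engineer would, in place of code of your own. Each camera call takes 0.05 s, during which the arm holds its last target. There are 200 camera calls.

## Working session

There is one attempt and no reset: what is moved stays moved. The work goes in short steps, each a Python script; the robot and the scene stay as the last script left them, time stands still between calls to the robot, and variables do not carry over. Pictures are saved under pics/ and viewed, at most 10 in all, crops included, and the job is handed in when it is done.

```bash
mkdir -p pics; ls; python3 - <<'E'
from plant import *
import cv2,numpy as np
for n in("scene","side"):
    p,d=get_image(n); np.savez(f"pics/{n}0.npz",p=p,d=d)
    cv2.imwrite(f"pics/{n}0.png",cv2.resize(p[:,:,::-1],(800,600),interpolation=cv2.INTER_CUBIC))
    c=calibration(n); print(n,c["fx"],c["cx"],c["cy"],np.linalg.inv(c["camera_from_world"]).round(3).tolist())
c=calibration("wrist");print(c)
print(read_state())
E
```

```text
pics
scene 462.4926207057348 249.820265176623 188.58112876927245 [[0.883, 0.283, -0.375, 1.078], [0.47, -0.544, 0.695, -1.032], [-0.007, -0.79, -0.613, 0.924], [0.0, 0.0, 0.0, 1.0]]
side 385.9495197567456 251.34334379565945 191.55304878250539 [[-0.867, -0.359, 0.346, 0.254], [-0.499, 0.637, -0.588, 0.438], [-0.009, -0.682, -0.731, 0.752], [0.0, 0.0, 0.0, 1.0]]
{'fx': 285.6431826006106, 'fy': 285.6431826006106, 'cx': 254.43595198421937, 'cy': 195.16552984731518, 'mount': array([[ 4.40741535e-04, -9.48691671e-01, -3.16202339e-01,
         8.24495918e-02],
       [ 9.99999871e-01,  3.38878490e-04,  3.77132812e-04,
        -3.70167440e-04],
       [-2.50628587e-04, -3.16202464e-01,  9.48691698e-01,
        -1.41814212e-01],
       [ 0.00000000e+00,  0.00000000e+00,  0.00000000e+00,
         1.00000000e+00]])}
{'time_s': 0.1, 'qpos': array([-8.71272525e-01,  4.07663693e-02,  8.38584372e-02, -4.12459771e-04,
       -1.61545437e+00, -3.33697222e-01]), 'joint_velocities': array([-0.00030048, -0.00201282,  0.00187404,  0.00211476,  0.00103984,
       -0.00112154]), 'joint_efforts': array([-6.03987675e-03, -3.69345975e+01,  3.48280299e+01,  6.95175380e+00,
       -4.55409099e-03,  1.41081966e-05]), 'tcp_pos': array([ 0.21459487, -0.5599941 ,  0.23034084]), 'ee_rot': array([[-9.33821880e-01, -3.57737635e-01, -6.92982460e-04],
       [-3.57738285e-01,  9.33820742e-01,  1.46350596e-03],
       [ 1.23570234e-04,  1.61456024e-03, -9.99998689e-01]]), 'contact_force': array([0.32523785, 0.63757479, 0.15133136]), 'ft_torque': array([-0.02599925, -0.00764624,  0.02396684]), 'gripper_force': 0.0, 'finger_gap': 0.08523433914108659}
```

View pics/scene0.png

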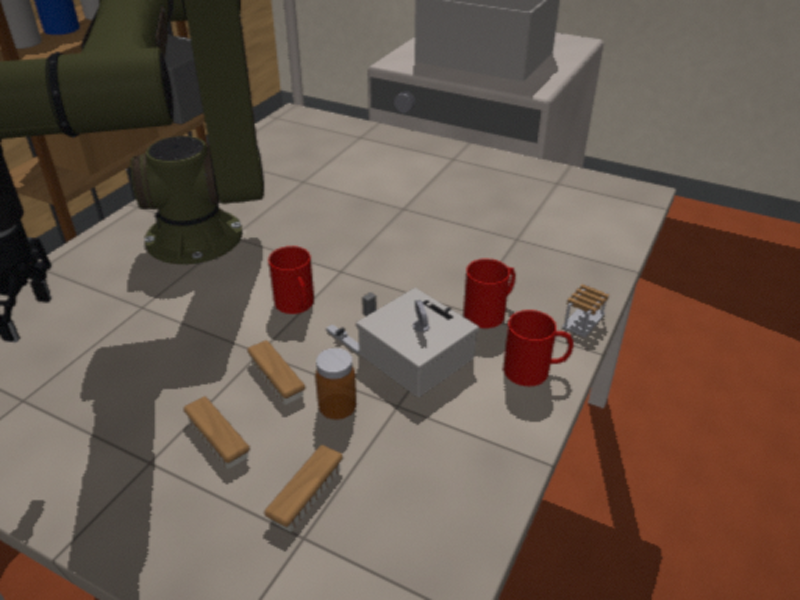

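View pics/side0.png

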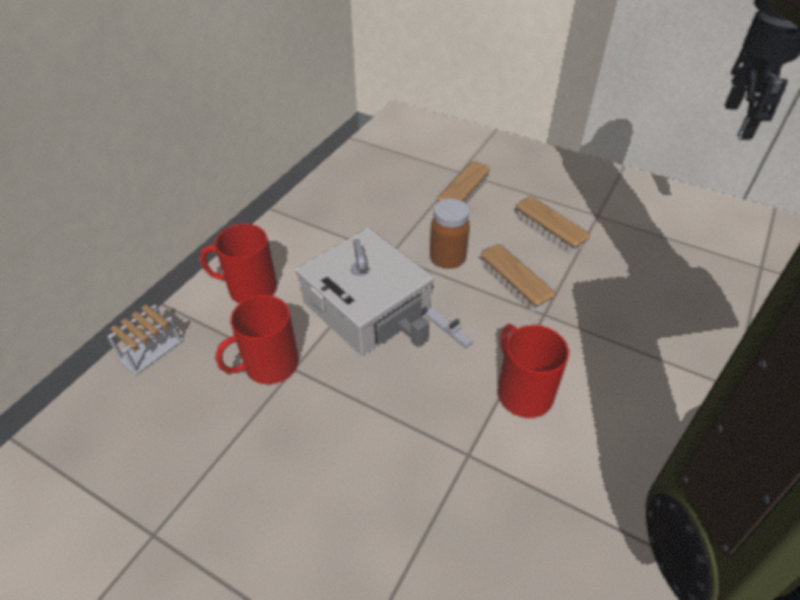

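The scene view shows the box lid with corners near (416,290), (358,325), (420,365) and (477,325), the key at (421,314) and the drawer grip at (369,303). In the side view the lid corners are (366,229), (434,286), (362,323) and (297,272), the grip block is at (418,327), and the clip on its rail is at (455,325).

```bash
cat > h.py <<'E'
from plant import *
import numpy as np,cv2
def ray(cal,T,uv):   # T: world_from_camera
    d=T[:3,:3]@np.array([(uv[0]-cal["cx"])/cal["fx"],(uv[1]-cal["cy"])/cal["fy"],1.]); return T[:3,3],d
def onz(cal,T,uv,z):
    o,d=ray(cal,T,uv); return o+d*(z-o[2])/d[2]
def tri(rays):
    A=np.zeros((3,3));b=np.zeros(3)
    for o,d in rays:
        d=d/np.linalg.norm(d);P=np.eye(3)-np.outer(d,d);A+=P;b+=P@o
    x=np.linalg.solve(A,b); return x
def Tfix(n): 
    c=calibration(n); return c,np.linalg.inv(c["camera_from_world"])
def Twrist(s):
    T=np.eye(4);T[:3,:3]=s["ee_rot"];T[:3,3]=s["tcp_pos"]; c=calibration("wrist"); return c,T@c["mount"]
def down(a):  # tool down, tool x axis (horizontal) at angle a
    c,s=np.cos(a),np.sin(a); return np.array([[c,s,0],[s,-c,0],[0,0,-1.]])
E
python3 - <<'E'
from h import *
pts={"scene":dict(c=[(416,290),(358,325),(420,365),(477,325)],grip=[(369,297)],jar=[(335,360)],jugs=[(487,270),(532,322),(290,256)],brush=[(276,369),(216,428)],key=[(421,305)],clip=[(335,330)]),
"side":dict(c=[(434,286),(362,323),(297,272),(366,229)],grip=[(418,325)],jar=[(451,210)],jugs=[(242,240),(262,312)],brush=[(516,273),(552,221)],key=[(359,242)],clip=[(455,324)])}
C={n:Tfix(n) for n in pts}
for n in pts:
    for k,v in pts[n].items():
        z=dict(c=.08,grip=.072,jar=.11,jugs=.11,brush=.034,key=.126,clip=.024)[k]
        for p in v: print(n,k,onz(*C[n],np.array(p)*.64,z).round(3))
for i,j in((0,1),(1,0),(2,3),(3,2)):
    pass
for i in range(4):
    best=[tri([ray(*C["scene"],np.array(pts["scene"]["c"][i])*.64),ray(*C["side"],np.array(pts["side"]["c"][j])*.64)]).round(3) for j in range(4)]
    print(i,best)
E
```

```text
scene c [ 0.598 -0.039  0.08 ]
scene c [ 0.552 -0.181  0.08 ]
scene c [ 0.697 -0.223  0.08 ]
scene c [ 0.742 -0.081  0.08 ]
scene grip [ 0.524 -0.091  0.072]
scene jar [ 0.581 -0.306  0.11 ]
scene jugs [0.708 0.045 0.11 ]
scene jugs [ 0.836 -0.063  0.11 ]
scene jugs [ 0.345 -0.09   0.11 ]
scene brush [ 0.454 -0.306  0.034]
scene brush [ 0.448 -0.466  0.034]
scene key [ 0.652 -0.128  0.126]
scene clip [ 0.485 -0.157  0.024]
side c [ 0.531 -0.158  0.08 ]
side c [ 0.588 -0.039  0.08 ]
side c [ 0.735 -0.079  0.08 ]
side c [ 0.694 -0.222  0.08 ]
side grip [ 0.518 -0.082  0.072]
side jar [ 0.575 -0.305  0.11 ]
side jugs [ 0.834 -0.072  0.11 ]
side jugs [0.709 0.036 0.11 ]
side brush [ 0.443 -0.294  0.034]
side brush [ 0.437 -0.455  0.034]
side key [ 0.657 -0.145  0.126]
side clip [ 0.486 -0.149  0.024]
0 [array([ 0.567, -0.103,  0.115]), array([ 0.593, -0.039,  0.077]), array([ 0.658, -0.061,  0.127]), array([ 0.643, -0.139,  0.163])]
1 [array([ 0.539, -0.168,  0.066]), array([ 0.566, -0.101,  0.032]), array([ 0.635, -0.121,  0.094]), array([ 0.622, -0.201,  0.127])]
2 [array([ 0.613, -0.188,  0.017]), array([ 0.645, -0.117, -0.032]), array([ 0.717, -0.139,  0.033]), array([ 0.696, -0.223,  0.079])]
3 [array([ 0.639, -0.125,  0.076]), array([ 0.671, -0.056,  0.027]), array([ 0.739, -0.08 ,  0.077]), array([ 0.716, -0.163,  0.124])]
```

```bash
python3 - <<'E'
from h import *
y=np.radians(-16)
for a in range(-180,180,15):
    q=ik([.656,-.134,.16],down(np.radians(a))); print(a, None if q is None else q.round(2), end=' | ')
import pickle
a=y+np.pi
out=[]
for i,p in enumerate([(.58,-.19,.26),(.58,-.06,.26)]):
    movep(p,down(a)); dwell(.3); s=read_state(); im,d=get_image("wrist"); out.append((s,im,d))
    cv2.imwrite(f"pics/w{i}.png",cv2.resize(im[:,:,::-1],(800,600),interpolation=cv2.INTER_CUBIC))
pickle.dump(out,open("pics/w.pkl","wb")); print(s["time_s"],s["qpos"].round(2))
E
```

```text
-180 [ 0.1   0.23  0.16  0.   -1.5  -1.67] | -165 [ 0.1   0.23  0.16  0.   -1.5  -1.41] | -150 [ 0.1   0.23  0.16  0.   -1.5  -1.14] | -135 [ 0.1   0.23  0.16  0.   -1.5  -0.88] | -120 [ 0.1   0.23  0.16  0.   -1.5  -0.62] | -105 [ 0.1   0.23  0.16  0.   -1.5  -0.36] | -90 [ 0.1   0.23  0.16  0.   -1.5  -0.1 ] | -75 [ 0.1   0.23  0.16  0.   -1.5   0.17] | -60 [ 0.1   0.23  0.16  0.   -1.5   0.43] | -45 [ 0.1   0.23  0.16  0.   -1.5   0.69] | -30 [ 0.1   0.23  0.16  0.   -1.5   0.95] | -15 [ 0.1   0.23  0.16  0.   -1.5   1.21] | 0 [ 0.1   0.23  0.16  0.   -1.5   1.47] | 15 [ 0.1   0.23  0.16  0.   -1.5   1.74] | 30 [ 0.1   0.23  0.16  0.   -1.5   2.  ] | 45 [ 0.1   0.23  0.16  0.   -1.5   2.26] | 60 [ 0.1   0.23  0.16  0.   -1.5   2.52] | 75 [ 0.1   0.23  0.16  0.   -1.5   2.78] | 90 None | 105 [ 0.1   0.23  0.16  0.   -1.5  -2.98] | 120 [ 0.1   0.23  0.16  0.   -1.5  -2.71] | 135 [ 0.1   0.23  0.16  0.   -1.5  -2.45] | 150 [ 0.1   0.23  0.16  0.   -1.5  -2.19] | 165 [ 0.1   0.23  0.16  0.   -1.5  -1.93] | 3.2167 [ 0.24  0.    0.1   0.   -1.67 -2.09]
```

View pics/w0.png

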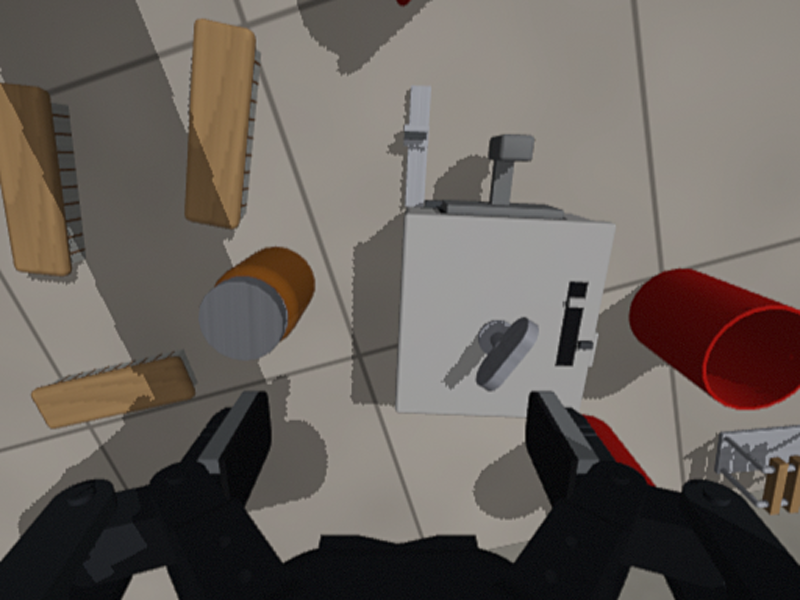

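View pics/w1.png

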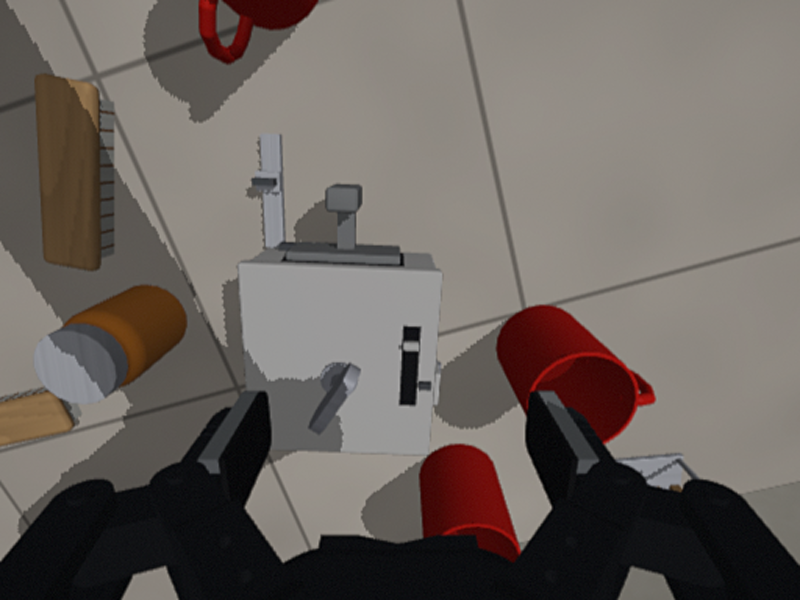

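w0 shows the lid corners at (405,210), (614,223), (398,411) and (585,417), the key wings from (485,385) to (530,325), the follower at (575,303), the full mark at (587,345), the clip at (414,134) and the grip block at (511,146). w1 shows the same items, with the clip at (263,183) and the grip block at (344,197). I'll enlarge both.

```bash
python3 - <<'E'
import pickle,cv2,numpy as np
(s,a,_),(s,b,_)=pickle.load(open("pics/w.pkl","rb"))
A=a[50:270,250:396];B=b[78:298,145:291]
f=lambda x:cv2.resize(x[:,:,::-1],None,fx=2.7,fy=2.7,interpolation=cv2.INTER_CUBIC)
cv2.imwrite("pics/crop.png",np.hstack([f(A),f(B)]))
print(f(A).shape)
E
```

```text
(594, 394, 3)
```

View pics/crop.png

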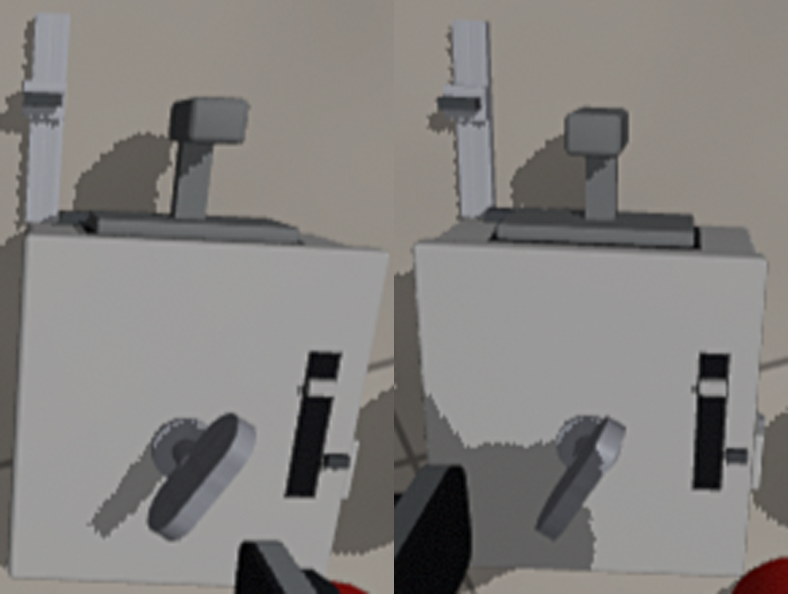

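The crops show, in crop pixels A/B: lid front corners (27,234),(388,253) / (416,242),(766,259); key top centre (198,472) / (578,480); follower (322,388) / (712,387); full mark (337,461) / (736,456); clip bar (42,98) / (459,102); grip top (214,120) / (597,133); pointer (70,215) / (487,213).

```bash
python3 - <<'E'
from h import *
import pickle
W=pickle.load(open("pics/w.pkl","rb"))
C=[Twrist(w[0]) for w in W]
rA=lambda p:(250+p[0]/2.7-.3,50+p[1]/2.7-.3); rB=lambda p:(145+(p[0]-394)/2.7-.3,78+p[1]/2.7-.3)
P=dict(fr=((27,234),(416,242)),fl=((388,253),(766,259)),br=((12,576),(425,563)),bl=((326,590),(741,574)),
key=((198,472),(578,480)),kend1=((240,416),(615,421)),kend2=((158,528),(545,535)),stem=((182,446),(587,440)),fol=((322,388),(712,387)),mark=((337,461),(736,456)),clip=((42,98),(459,102)),grip=((214,120),(597,133)),ptr=((70,215),(487,213)))
R={}
for k,(a,b) in P.items():
    rs=[ray(*C[0],rA(a)),ray(*C[1],rB(b))]
    x=tri(rs); res=np.linalg.norm(np.cross(x-rs[0][0],rs[0][1]/np.linalg.norm(rs[0][1])))
    R[k]=x; z=dict(f=.085,m=.085,k=.126,s=.08,c=.024,g=.072,p=.024).get(k[0]) if k not in("fr","fl","br","bl") else .08
    print(k,x.round(4),round(res*1e3,1),"atz",[ (o+d*(z-o[2])/d[2])[:2].round(4).tolist() for o,d in rs])
    if k[:4]!="kend" : R[k+"z"]=np.mean([o+d*(z-o[2])/d[2] for o,d in rs],0)
v=(R["brz"]-R["frz"])+(R["blz"]-R["flz"]); w=(R["flz"]-R["frz"])
yaw=np.arctan2(v[1],v[0]); print("yaw",np.degrees(yaw),np.degrees(np.arctan2(w[1],w[0]))-90,np.linalg.norm(w),np.linalg.norm(v)/2)
ex=np.array([np.cos(yaw),np.sin(yaw)]);ey=np.array([-ex[1],ex[0]])
front=(R["frz"]+R["flz"])[:2]/2; cen=np.mean([R[k+"z"] for k in("fr","fl","br","bl")],0)[:2]
print("cen",cen,front+.08*ex)
for k in R: print(k,"box",((R[k][:2]-cen)@ex).round(4),((R[k][:2]-cen)@ey).round(4))
print("key", yaw-np.arctan2(*(R["kend2"]-R["kend1"])[[1,0]]))
E
```

```text
fr [ 0.5398 -0.1738  0.075 ] 0.0 atz [[0.5392, -0.1737], [0.5392, -0.1717]]
fl [ 0.5889 -0.0302  0.0759] 0.2 atz [[0.588, -0.0319], [0.5876, -0.0303]]
br [ 0.6834 -0.2217  0.0936] 0.8 atz [[0.6924, -0.2241], [0.6904, -0.2295]]
bl [ 0.7396 -0.0816  0.0811] 0.8 atz [[0.7414, -0.0811], [0.7395, -0.0817]]
key [ 0.649  -0.1317  0.1122] 1.4 atz [[0.6404, -0.1336], [0.6435, -0.1275]]
kend1 [ 0.6307 -0.1096  0.1066] 0.3 atz [[0.6219, -0.1135], [0.6225, -0.105]]
kend2 [ 0.6688 -0.1532  0.1146] 1.9 atz [[0.66, -0.1539], [0.6643, -0.149]]
stem [ 0.6494 -0.1319  0.0786] 0.3 atz [[0.6491, -0.1321], [0.6484, -0.1315]]
fol [ 0.6376 -0.0682  0.083 ] 0.2 atz [[0.637, -0.0688], [0.6365, -0.068]]
mark [ 0.6742 -0.0669  0.0825] 0.0 atz [[0.673, -0.0677], [0.6729, -0.0667]]
clip [ 0.4885 -0.1511  0.018 ] 0.0 atz [[0.4887, -0.1514], [0.4887, -0.1493]]
grip [ 0.5182 -0.0862  0.0599] 0.2 atz [[0.5173, -0.0891], [0.5178, -0.0845]]
ptr [ 0.5415 -0.1527  0.033 ] 0.5 atz [[0.543, -0.1523], [0.5419, -0.1555]]
yaw -18.909693447620324 -18.938784327393662 0.1497176338512285 0.16110897727876775
cen [ 0.63971431 -0.12799094] [ 0.63918974 -0.12781124]
fr box -0.0797 -0.0757
frz box -0.0806 -0.0749
fl box -0.0798 0.0761
flz box -0.0805 0.0749
br box 0.0717 -0.0745
brz box 0.0809 -0.0767
bl box 0.0794 0.0763
blz box 0.0802 0.0767
key box 0.0099 -0.0005
keyz box 0.0029 -0.0017
kend1 box -0.0145 0.0145
kend2 box 0.0357 -0.0144
stem box 0.0105 -0.0006
stemz box 0.0098 -0.0006
fol box -0.0214 0.0558
folz box -0.0221 0.0554
mark box 0.0129 0.069
markz box 0.0117 0.0683
clip box -0.1356 -0.0709
clipz box -0.1356 -0.0701
grip box -0.1285 0.0002
gripz box -0.1289 -0.0006
ptr box -0.0849 -0.0552
ptrz box -0.0836 -0.056
key 0.5230670101013941
```

The measurements agree. Box yaw is -18.9°, the key axis is at (0.649,-0.1315), and the key stands at about 0.55 rad (the follower is 34 mm short of the mark). Next I'll grasp and wind.

```bash
python3 - <<'E'
from h import *
yaw=np.radians(-18.9); K=[.6493,-.1317]
a0=yaw-.55
command_gripper(.06,60)
movep(K+[.18],down(a0)); move_straight(K+[.096],rate=.12)
print(read_state()["contact_force"].round(1))
command_gripper(0.0,60); s=read_state(); print("grip",s["finger_gap"],s["gripper_force"],s["contact_force"].round(1),s["ft_torque"].round(2))
for d in np.linspace(.3,2.7,9):
    try: movep(K+[.096],down(a0-d))
    except PlanningError as e: print(e);break
    s=read_state(); print(round(d,2),s["time_s"],s["finger_gap"].round(4),s["contact_force"].round(1),s["ft_torque"].round(2),s["tcp_pos"].round(4),s["qpos"][5].round(2))
    if np.linalg.norm(s["contact_force"])>40: break
dwell(.3); s=read_state(); print(s["contact_force"].round(1),s["ft_torque"].round(2))
E
```

```text
[ 0.9 -0.2  0.2]
grip 0.008303536189338795 61.386738717556 [6.1 4.1 0. ] [ 1.17 -1.79  0.18]Traceback (most recent call last):
  File "<stdin>", line 11, in <module>
AttributeError: 'float' object has no attribute 'round'
```

```bash
python3 - <<'E'
from h import *
yaw=np.radians(-18.9); K=[.6493,-.1317]
a0=yaw-.55
for d in np.linspace(.3,2.7,9):
    try: movep(K+[.096],down(a0-d))
    except PlanningError as e: print(e);break
    s=read_state(); print(round(d,2),s["time_s"],round(s["finger_gap"],4),s["contact_force"].round(1),s["ft_torque"].round(2),s["tcp_pos"].round(4),s["qpos"][5].round(2))
    if np.linalg.norm(s["contact_force"])>40: break
dwell(.3); s=read_state(); print(s["contact_force"].round(1),s["ft_torque"].round(2))
E
```

```text
0.3 7.9333 0.0077 [ 5.6  3.3 -0.5] [ 1.31 -2.   -0.1 ] [ 0.6514 -0.1302  0.0969] 0.29
0.6 8.325 0.008 [ 7.1  3.8 -1.3] [ 1.29 -2.34 -0.12] [ 0.6517 -0.1302  0.0969] -0.01
0.9 8.7167 0.0077 [ 9.   3.9 -0.9] [ 1.17 -2.73 -0.06] [ 0.6519 -0.1302  0.0969] -0.31
1.2 9.1083 0.008 [10.   3.7 -1.7] [ 1.03 -3.03 -0.11] [ 0.6521 -0.1303  0.0968] -0.61
1.5 9.5 0.0078 [10.7  1.5 -2.6] [ 0.75 -3.42 -0.06] [ 0.6523 -0.1304  0.0969] -0.91
1.8 9.8917 0.0081 [10.9  1.6 -3.6] [ 0.55 -3.62 -0.09] [ 0.6525 -0.1306  0.0969] -1.21
2.1 10.2833 0.0079 [12.   0.7 -3.6] [ 0.29 -3.85 -0.06] [ 0.6525 -0.1308  0.0969] -1.51
2.4 10.675 0.0081 [11.9 -0.  -3.4] [-0.01 -3.91 -0.08] [ 0.6525 -0.1311  0.0969] -1.81
2.7 11.0667 0.0082 [12.8 -1.7 -4. ] [-0.28 -3.84 -0.09] [ 0.6525 -0.1313  0.0969] -2.11
[12.4 -1.7 -3. ] [-0.27 -3.84 -0.03]
```

```bash
python3 - <<'E'
from h import *
import pickle
yaw=np.radians(-18.9); K=[.6493,-.1317]
command_gripper(.06); move_straight(K+[.17],rate=.15)
a=yaw+np.pi; out=[]
for p in[(.56,-.19,.26),(.54,-.05,.24)]:
    movep(p,down(a)); dwell(.3); s=read_state(); im,d=get_image("wrist"); out.append((s,im,d))
pickle.dump(out,open("pics/v.pkl","wb"))
# predicted px of box centre/clip for crops
crops=[]
for s,im,d in out:
    c,T=Twrist(s); M=np.linalg.inv(T)
    x=M@np.array([.59,-.118,.07,1]); u=x[0]/x[2]*c["fx"]+c["cx"];v=x[1]/x[2]*c["fy"]+c["cy"]
    u0=int(np.clip(u-70,0,372));v0=int(np.clip(v-105,0,174)); print(u0,v0)
    crops.append(cv2.resize(im[v0:v0+210,u0:u0+140,::-1],None,fx=2.8,fy=2.8,interpolation=cv2.INTER_CUBIC))
cv2.imwrite("pics/crop2.png",np.hstack(crops)); print(s["time_s"])
E
```

```text
250 72
145 127
14.4417
```

View pics/crop2.png

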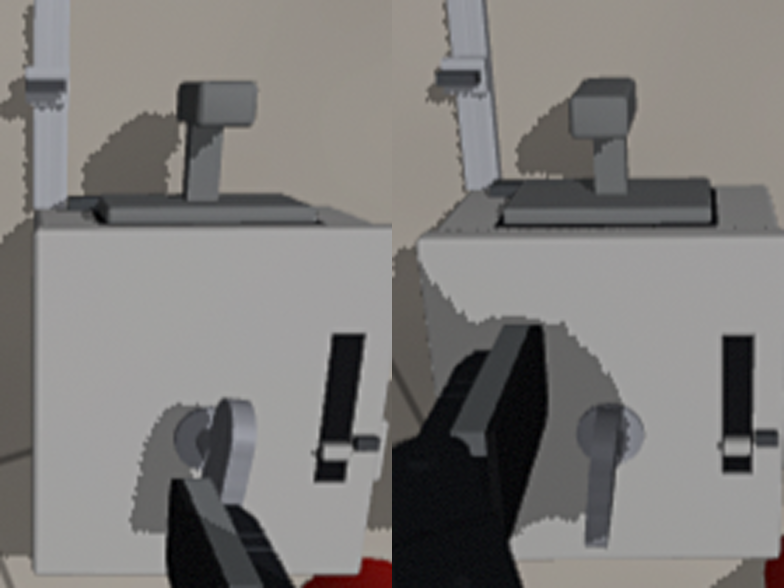

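The key is wound: the follower at crop-A (337,450) is slightly past the mark at (366,442). The clip bar is at A(46,86) / B(458,77) and the pointer at A(80,203) / B(505,188), so I can compute the gap between them.

```bash
python3 - <<'E'
from h import *
import pickle
W=pickle.load(open("pics/v.pkl","rb")); C=[Twrist(w[0]) for w in W]
f=[lambda p:(250+p[0]/2.8-.3,72+p[1]/2.8-.3),lambda p:(145+(p[0]-392)/2.8-.3,127+p[1]/2.8-.3)]
yaw=np.radians(-18.9);cen=np.array([.6395,-.128]);R=np.array([[np.cos(yaw),np.sin(yaw)],[-np.sin(yaw),np.cos(yaw)]])
P=dict(clip=((46,86),(458,77),.024),ptr=((80,203),(505,188),.024),gripFLtop=((256,83),(635,80),.072),gripBR=((205,125),(572,135),.072),gripBL=((252,125),(627,135),.072),fol=((337,450),(736,446),.085),mark=((366,442),(765,437),.085),fr=((38,226),(419,240),.08))
for k,(a,b,z) in P.items():
    rs=[ray(*C[0],f[0](a)),ray(*C[1],f[1](b))]
    print(k,"tri",(R@(tri(rs)[:2]-cen)).round(4),tri(rs)[2].round(4),[(R@((o+d*(z-o[2])/d[2])[:2]-cen)).round(4).tolist() for o,d in rs])
E
python3 - <<'E'
import sys; sys.path.insert(0,'.')
from h import *
import pickle
W=pickle.load(open("pics/v.pkl","rb"))
print(len(W))
A=W[0][1][72:157,250:350];B=W[1][1][120:205,145:245]
cv2.imwrite("pics/crop3.png",np.vstack([cv2.resize(x[:,:,::-1],None,fx=3.5*2,fy=3.5,interpolation=cv2.INTER_CUBIC) for x in(A,B)])[:600])
E
```

```text
clip tri [-0.1349 -0.0704] 0.0179 [[-0.1347, -0.0705], [-0.1363, -0.0687]]
ptr tri [-0.0816 -0.0533] 0.0175 [[-0.0826, -0.0539], [-0.0837, -0.0517]]
gripFLtop tri [-0.1381  0.0142] 0.0523 [[-0.1362, 0.0096], [-0.1437, 0.0148]]
gripBR tri [-0.1213 -0.0101] 0.0741 [[-0.1203, -0.0091], [-0.1217, -0.0109]]
gripBL tri [-0.1203  0.0107] 0.0674 [[-0.1204, 0.0095], [-0.1216, 0.0111]]
fol tri [0.0154 0.0558] 0.0845 [[0.0151, 0.0556], [0.0152, 0.0558]]
mark tri [0.0123 0.0687] 0.0827 [[0.0113, 0.0676], [0.0105, 0.0684]]
fr tri [-0.0805 -0.0746] 0.0792 [[-0.0815, -0.0751], [-0.0799, -0.0739]]
2
```

The gap is about 52.5 mm. Next I'll grasp the block across its y faces and draw it, measuring the travel from the actual TCP.

```bash
python3 - <<'E'
from h import *
import pickle
yaw=np.radians(-18.9);ex=np.array([np.cos(yaw),np.sin(yaw),0]);cen=np.array([.6395,-.128,0])
g=cen-.130*ex; up=np.array([0,0,1.])
command_gripper(.055,80)
movep(g+up*.13,down(yaw+np.pi)); move_straight(g+up*.040,rate=.1)
print(read_state()["contact_force"].round(1))
command_gripper(0,80); dwell(.2); s0=read_state(); print(s0["finger_gap"],s0["gripper_force"],s0["contact_force"].round(1),s0["tcp_pos"].round(4))
p0=s0["tcp_pos"]; np.save("pics/p0.npy",p0)
tgt=g+up*.040
move_straight(tgt-.051*ex,rate=.03); dwell(.4)
s=read_state(); print("drawn",-(s["tcp_pos"]-p0)@ex,s["contact_force"].round(1),s["time_s"],s["tcp_pos"].round(4),s["finger_gap"])
out={}
for n in("wrist","scene","side"):
    s=read_state(); out[n]=(s,*get_image(n))
pickle.dump(out,open("pics/d.pkl","wb"))
def crop(im,c,T,x,h,w,f):
    M=np.linalg.inv(T);x=M@np.append(x,1);u=x[0]/x[2]*c["fx"]+c["cx"];v=x[1]/x[2]*c["fy"]+c["cy"]
    u0=int(np.clip(u-w/2,0,512-w));v0=int(np.clip(v-h/2,0,384-h));print(u0,v0,f)
    return cv2.resize(im[v0:v0+h,u0:u0+w,::-1],None,fx=f,fy=f,interpolation=cv2.INTER_CUBIC)
X=cen-.135*ex+np.array([-ex[1],ex[0],0])*-.06+up*.024
a=crop(out["wrist"][1],*Twrist(out["wrist"][0]),X,150,200,4)
cv2.imwrite("pics/dw.png",a)
b=crop(out["scene"][1],*Tfix("scene"),X,60,80,5); c=crop(out["side"][1],*Tfix("side"),X,60,80,5)
cv2.imwrite("pics/ds.png",np.hstack([b,c]))
E
```

```text
[-0.3 -0.2 -0.8]
0.02259653716745107 78.65732431411743 [-1.7  4.   5.2] [ 0.5169 -0.0856  0.0408]
drawn 0.0492670194258843 [ 9.7 -3.  -0. ] 19.1417 [ 0.4702 -0.0698  0.0408] 0.022544521600004332
65 223 4
179 178 5
247 178 5
```

View pics/dw.png

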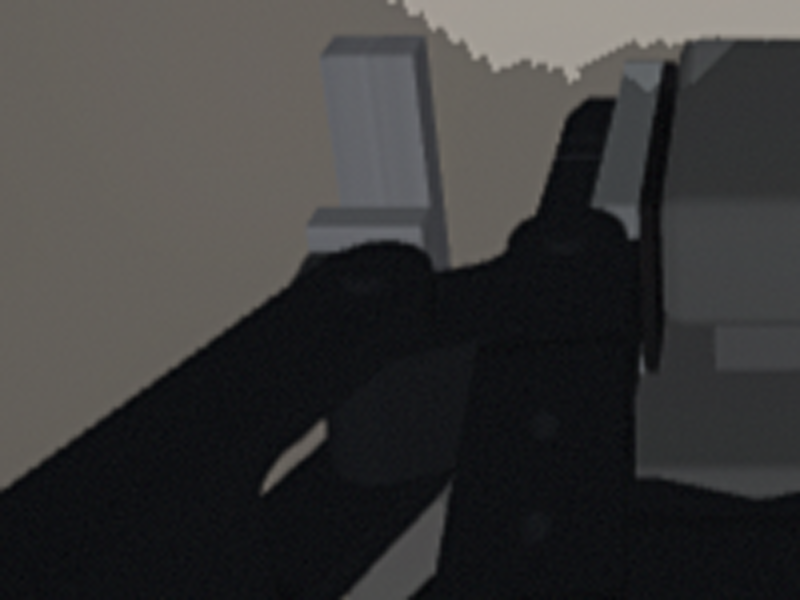

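View pics/ds.png

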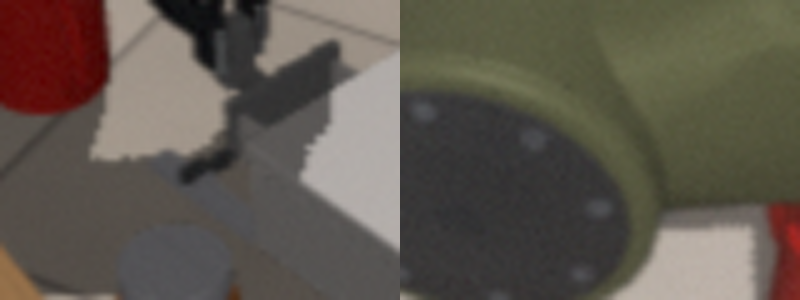

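The wrist and side views are blocked. The scene crop shows the pointer at about (222,158) and the clip bar at about (192,173), nearly in line. I'll pull the remaining 3 mm and check in a contrast-enhanced scene crop.

```bash
python3 - <<'E'
from h import *
yaw=np.radians(-18.9);ex=np.array([np.cos(yaw),np.sin(yaw),0]);ey=np.array([-ex[1],ex[0],0]);cen=np.array([.6395,-.128,0])
p0=np.load("pics/p0.npy"); g=cen-.130*ex+np.array([0,0,.04])
move_straight(g-.0541*ex,rate=.02); dwell(.4); s=read_state()
print("drawn",-(s["tcp_pos"]-p0)@ex,s["contact_force"].round(1),s["time_s"],s["gripper_force"])
ims=[get_image("scene")[0].astype(float) for _ in range(8)]
im=np.mean(ims,0); np.save("pics/sc.npy",im)
u0,v0=200,195; c=im[v0:v0+35,u0:u0+45,::-1]; c=np.clip((c-10)*2,0,255).astype(np.uint8)
cv2.imwrite("pics/sc.png",cv2.resize(c,None,fx=16,fy=16,interpolation=cv2.INTER_CUBIC))
C,T=Tfix("scene");M=C["camera_from_world"]
for k,(x,y) in dict(clip_tip=(-.1353,-.0613),clip_end=(-.1353,-.079),ptr_tip=(-.1353,-.059),ptr_root=(-.1353,-.045)).items():
    X=M@np.append(cen+x*ex+y*ey+[0,0,.024],1);print(k,(X[0]/X[2]*C["fx"]+C["cx"]-u0+.5)*16,(X[1]/X[2]*C["fy"]+C["cy"]-v0+.5)*16)
X=M@np.append(cen-.1253*ex-.06*ey+[0,0,.024],1);print("+10mm",(X[0]/X[2]*C["fx"]+C["cx"]-u0+.5)*16,(X[1]/X[2]*C["fy"]+C["cy"]-v0+.5)*16)
E
```

```text
drawn 0.05232643576989655 [ 9.4 -1.6 -1.5] 20.0 78.25998187065125
clip_tip 310.8462794277625 231.4329885524403
clip_end 238.14676320781064 273.78683805781293
ptr_tip 320.22034810843024 225.97177072324848
ptr_root 376.92363915320266 192.93712647467328
+10mm 350.5645349331153 253.42123179169175
```

View pics/sc.png

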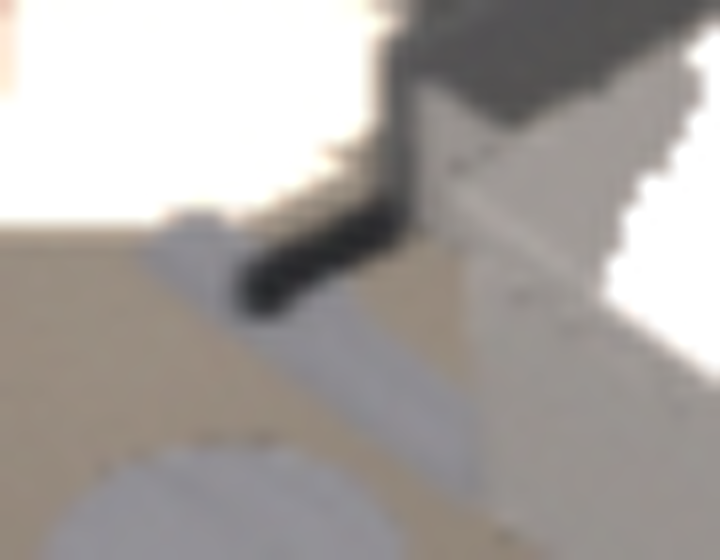

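The pointer and clip bar now form one unbroken straight dark bar from (385,215) to (255,285), along the box's y direction, so they are lined up.

```bash
python3 -c "
from plant import *
s=read_state();print(s['time_s'],s['finger_gap'],s['gripper_force']);print(sign_off())"
```

```text
20.4 0.022982683272782273 78.25977087020874
the job is handed in; nothing more can be done
None
```

I wound the key until the follower was about 3 mm past the full mark, then drew the drawer about 52 mm to the index clip; the gripper is still holding it there, and I handed the job in at 20.4 s (no verdict was returned).

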